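# Turn over the settled bottle in the measuring room

### The job

The contents of the small closed bottle with sloping shoulders and a narrow neck have settled. Pick it up, turn it over clear of the table until its cap points steeply downwards (at least a third of a turn away from upright; fully upside down is fine too), keep it so for a second, then turn it back and set it down upright in the middle of the cork pad, letting go only once it stands there. Leave the squat jar and the tall straight canister standing where they are.

Things in the scene. Friction and masses are not known exactly. Their poses are not given: they have to be found in the camera images.
- bottle: The bottle to turn over: closed aluminium bottle, fixed black cap, 105 mm tall, about 0.18 kg. Round body 48 mm in diameter up to 64 mm height, sloping shoulder to 80 mm, neck 24 mm, cap 30 mm in diameter from 86 mm up. Starts upright on the table, with room to grip its body 50 mm up with the gripper tilted 45 degrees. Origin: centre of its underside; z along its axis to the cap; mass centre 45 mm up.
- pad: Flat square cork pad, 100 x 100 mm, 6 mm thick, fixed to the table, to the robot's left. Origin: centre of its underside (on the table, so its top is 6 mm higher); z up, x and y along its edges.
- jar: Bystander, leave alone: squat straight aluminium jar with a wide black lid, 66 mm in diameter, 60 mm tall, no neck. Origin: centre of its underside; z up along its axis.
- canister: Bystander, leave alone: tall straight aluminium canister with a black lid, 45 mm in diameter, 116 mm tall, no neck or shoulder. Origin: centre of its underside; z up along its axis.
There are look-alikes about, which are no part of the job. What is shaped like the bottle but orange is not meant.

How it is judged:
By the outcome, as a careful person would: the job done as asked, in the order asked, and still so for the second after the job is handed in, with the robot touching nothing.
It also fails if it takes over 50 s, if anything falls off the work surface, if the arm or the gripper's body presses on something with over 40 N, if the wrist force passes 120 N, or if a joint passes its speed limit or range.

### The arm

A 6-joint arm with a two-finger parallel gripper is mounted at the origin on the work surface. World frame = base frame: x ahead of the robot, y to its left, z up, the work surface at z = 0. Lengths are in m, angles in rad, forces in N, time in s.
With the tool pointing down it reaches from about 0.225 to 0.875 m from the base axis. Payload 3.4 kg.
Tool frame: the origin (TCP) lies midway between the tips of the shut fingers; the grasp point (between the pads) lies bot.tcp_to_grasp behind it (bot.tcp_to_grasp is the distance from the TCP to the grasp point, in m); z points along the fingers, y is the direction in which the jaws open and shut (so a half turn about z gives the same grasp; the last joint's range is limited). The gripper opens to 85 mm and grips with 20 to 120 N. Pads are 22 mm wide; open, the fingers measure 114 mm over their backs; the gripper's body (76 mm by 85 mm) begins 54 mm behind the grasp point. The pads swing forward as they close: fully open they stand 13 mm farther back than shut.
Start: joints at [0.987, 0.276, 1.505, -0, 1.361, -0.121], TCP at [0.257, 0.515, 0.231] pointing down, gripper open.
Joint ranges: [-2.89, 2.89], [-0.75, 2.08], [0.22, 2.7], [-1.18, 4.32], [0.11, 2.71], [-2.7, 2.7]. Speed limits (rad/s): [2.57, 2.57, 3.14, 3.14, 3.14, 3.14].

### API

Orientations are given as a unit quaternion [w, x, y, z].
In Python, from bench import bot, capture, camera_model gives the robot as it stands. The module is installed in compiled form; this text tells all that it offers.
- The arm moves only by the shell command python3 -m creep 'ROWS' [OPENING]. ROWS is JSON, a list that holds one entry, the list of rows, each a list of 4 numbers: the shift along the tool's x, y, z in m, then the turn about the tool's z in degrees. In form: [[[tx, ty, tz, turn], ...]]. A call has 1 to 10 rows; each row is the pose to reach, as a shift and turn from the pose commanded when the call began, along the tool's axes at that moment; what a row does not reach only later rows make up. A row lasts 1/12 s, in which the tool goes at most 41.7 mm and 7.16 degrees, less where a joint would pass 70% of its speed; a pose out of reach is approached as far as the arm can. A call with a gripper value outside its range is refused whole. OPENING is the closure, from 0 (fully open) to 1 (shut), set as the call begins (- or left out, the last holds). The fingers move at their own pace and stop on an object; the grip force is fixed at half the most. Time passes only in rows, so rows that repeat a pose let the fingers close. It gives the time, the measured TCP pose, the force and the opening at its end, in the units of the state.
- bot.get_state(): the state, without advancing time (a new reading comes with each control period).
- capture(name): name is "scene" or "top"; returns the picture (400x640x3 uint8, red, green, blue); there is no depth.
- camera_model(name): a dict with "camera_matrix" (3x3 intrinsics, pixels), "world_from_camera" (4x4, takes a point from camera to world coordinates). Camera axes: x right, y down, z forward; pixel columns grow to the right and rows downward; lengths in m; the calibration is good to about 2 mm. A picture is of the moment at which its call begins. camera_model takes no time and is no camera call.
- bot.close_job(): hands the job in, once; it reports no verdict.
The state is a dict: "time_s": time; "joint_positions": joint angles; "qd": joint speeds; "joint_torque": joint torques, N m; "tcp_pos": TCP position; "tool_rot": TCP orientation; "wrist_force": force on the tool from outside, world axes, zero at the start; "ft_torque": the same for the moment, N m; "gripper_width": opening from 0.0 (shut) to 1.0 (fully open).
Only numpy, scipy, OpenCV 4.12 (cv2) and the standard library are available. Lean on these libraries where they do the work, as an engineer would, in place of code of your own. Each camera call takes 0.05 s, during which the arm holds its last target.

## Working session

There is one attempt and no reset: what is moved stays moved. The work goes in short steps, Python scripts to look and compute and a shell command to move; the robot and the scene stay as the last step left them, time stands still between calls to the robot, and variables do not carry over. Pictures are saved under pics/ and viewed, and the job is handed in when it is done.

```bash
ls -la; mkdir -p pics
python3 - <<'E'
from bench import bot,capture,camera_model
import cv2,numpy as np
print(bot.get_state(), bot.tcp_to_grasp)
for n in("scene","top"):
    im=capture(n); cv2.imwrite(f"pics/{n}0.png",im[:,:,::-1]); m=camera_model(n); print(n,np.round(m["camera_matrix"],1).tolist(),np.round(m["world_from_camera"],3).tolist())
E
```

```text
total 12
drwxr-xr-x  3 agent agent 4096 Dec  6 22:07 .
drwxr-xr-x 23 root  root  4096 Dec  6 22:07 ..
drwxr-xr-x  2 agent agent 4096 Dec  6 22:07 pics
{'time_s': 0.0, 'joint_positions': array([ 9.87006216e-01,  2.76628041e-01,  1.50614159e+00,  2.06544132e-05,
        1.36071227e+00, -1.21012627e-01]), 'qd': array([-0.00116389, -0.00049041, -0.00116353, -0.00080207, -0.00093091,
        0.00131805]), 'joint_torque': array([ 1.63918026e-03, -4.16779125e+01, -2.45806736e+01,  1.38607006e-04,
        1.07262027e-02,  2.50377362e-06]), 'tcp_pos': array([0.25640868, 0.51406844, 0.23041751]), 'tool_rot': array([-3.35517069e-04,  2.29331478e-01,  9.73347924e-01, -8.83088503e-04]), 'wrist_force': array([-0.13116097,  0.0376561 ,  0.60719838]), 'ft_torque': array([-0.00268202,  0.02489668, -0.02091092]), 'gripper_width': 0.995319948381134} 0.0187
scene [[457.3, 0.0, 322.3], [0.0, 457.3, 196.0], [0.0, 0.0, 1.0]] [[0.103, 0.513, -0.852, 1.484], [0.995, -0.051, 0.089, -0.066], [0.003, -0.857, -0.516, 0.585], [0.0, 0.0, 0.0, 1.0]]
top [[461.4, 0.0, 328.6], [0.0, 461.4, 206.9], [0.0, 0.0, 1.0]] [[0.012, -0.984, 0.176, 0.475], [-1.0, -0.011, 0.004, 0.022], [-0.002, -0.176, -0.984, 0.932], [0.0, 0.0, 0.0, 1.0]]
```

View pics/scene0.png

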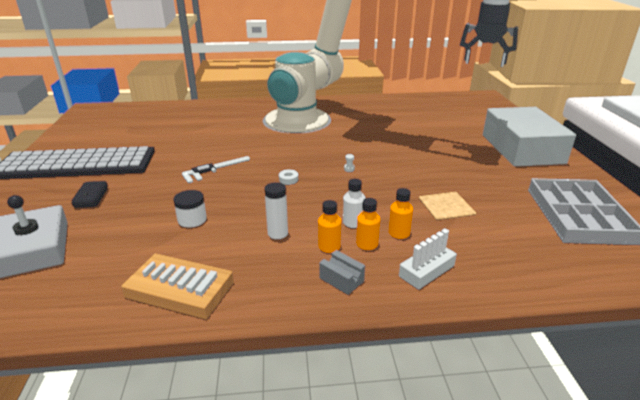

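View pics/top0.png

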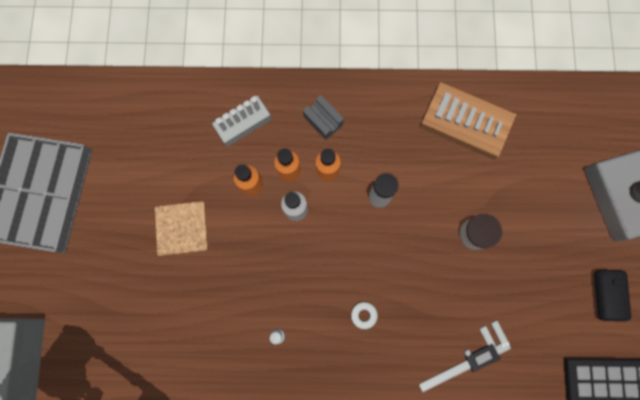

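```bash
python3 -m creep --help; python3 -m creep
python3 - <<'E'
from bench import bot
print(bot.get_state()['time_s'])
E
```

```text
0.1invalid input: not JSON, or not a number
invalid input
```

```bash
cat > h.py <<'E'
from bench import bot,capture,camera_model
import cv2,numpy as np
from scipy.spatial.transform import Rotation as R
def ray(cam,u,v):
    m=camera_model(cam);K=np.array(m["camera_matrix"]);T=np.array(m["world_from_camera"])
    d=T[:3,:3]@np.linalg.solve(K,[u,v,1.]);return T[:3,3],d
def onz(cam,u,v,z):
    o,d=ray(cam,u,v);return o+d*(z-o[2])/d[2]
def proj(cam,p):
    m=camera_model(cam);K=np.array(m["camera_matrix"]);T=np.linalg.inv(np.array(m["world_from_camera"]))
    q=K@(T[:3,:3]@np.array(p)+T[:3,3]);return q[:2]/q[2]
def tool():
    s=bot.get_state();w,x,y,z=s['tool_rot'];M=R.from_quat([x,y,z,w]).as_matrix();return s,np.array(s['tcp_pos']),M
def show():
    s,p,M=tool();print('t',round(s['time_s'],2),'tcp',p.round(4),'x',M[:,0].round(3),'y',M[:,1].round(3),'z',M[:,2].round(3),'F',s['wrist_force'].round(1),'w',round(s['gripper_width'],3),'q',s['joint_positions'].round(3))
def crop(cam,name,c,r,k):
    im=capture(cam)[:,:,::-1];x,y=c;im=im[max(0,y-r[1]):y+r[1],max(0,x-r[0]):x+r[0]]
    cv2.imwrite('pics/'+name,cv2.resize(im,None,fx=k,fy=k,interpolation=cv2.INTER_CUBIC))
E
python3 - <<'E'
from h import *
show()
top=cv2.imread('pics/top0.png');sc=cv2.imread('pics/scene0.png')
# caps by dark mask
for n,im,boxes in(('top',top,dict(bottle=(280,190,306,212),o1=(232,162,256,184),o2=(272,146,300,168),o3=(314,147,342,168),can=(370,170,400,200),jar=(462,210,506,255))),('scene',sc,dict(bottle=(344,178,364,194),o1=(394,188,412,203),o2=(360,198,380,214),o3=(320,200,340,216)))):
    for k,(a,b,c,d) in boxes.items():
        g=im[b:d,a:c].max(2)<75
        cs,_=cv2.findContours(g.astype(np.uint8),cv2.RETR_EXTERNAL,cv2.CHAIN_APPROX_NONE)
        cc=max(cs,key=cv2.contourArea);x,y,w,h=cv2.boundingRect(cc);m=cv2.moments(cc)
        print(n,k,(a+x,b+y,w,h),a+m['m10']/m['m00'],b+m['m01']/m['m00'],onz(n,a+m['m10']/m['m00'],b+m['m01']/m['m00'],{'can':.116,'jar':.06}.get(k,.098 if n=='top' else .0955)).round(4))
hsv=cv2.cvtColor(top,cv2.COLOR_BGR2HSV)
for q in((156,204),(204,203),(207,250),(158,254)):print(onz('top',*q,.006).round(4))
E
```

```text
t 0.1 tcp [0.2564 0.5141 0.2305] x [-0.895  0.446  0.   ] y [ 0.446  0.895 -0.002] z [-0.001 -0.001 -1.   ] F [ 0.2 -0.3 -0. ] w 0.999 q [ 0.987  0.277  1.506 -0.     1.361 -0.121]
top bottle (285, 193, 15, 15) 292.014301430143 199.9185918591859 [0.636  0.0927 0.098 ]
top o1 (235, 165, 16, 16) 242.5216049382716 172.3641975308642 [0.6872 0.1861 0.098 ]
top o2 (278, 149, 14, 16) 284.5449735449736 156.34391534391534 [0.7189 0.1088 0.098 ]
top o3 (321, 149, 14, 16) 327.53355704697987 156.31431767337807 [0.7199 0.0283 0.098 ]
top can (370, 174, 28, 24) 384.86409966024917 185.44884862212155 [ 0.6611 -0.0763  0.116 ]
top jar (466, 215, 35, 33) 482.92003853564546 230.46763005780346 [ 0.5884 -0.2685  0.06  ]
scene bottle (349, 179, 12, 12) 354.4945226917058 184.85915492957747 [0.6352 0.0935 0.0955]
scene o1 (397, 189, 13, 12) 402.6994301994302 194.63105413105413 [0.6858 0.187  0.0955]
scene o2 (363, 199, 13, 13) 369.09302325581393 204.85658914728683 [0.7185 0.1095 0.0955]
scene o3 (323, 201, 14, 13) 329.20426065162906 207.04511278195488 [0.7187 0.0287 0.0955]
[0.6421 0.378  0.006 ]
[0.6453 0.2801 0.006 ]
[0.5495 0.2684 0.006 ]
[0.5404 0.3661 0.006 ]
```

```bash
python3 -m creep '[[[0,0,-0.6,0],[0,0,-0.6,0],[0,0,-0.6,0],[0,0,-0.6,0],[0,0,-0.6,0],[0,0,-0.6,0],[0,0,-0.6,0],[0,0,-0.6,0],[0,0,-0.6,0],[0,0,-0.6,0]]]'; python3 -c "from h import *;show()"
```

```text
time_s: 0.93
tcp_pos: [0.2559, 0.513, 0.6359]
tool_rot: [0.001, 0.229, 0.973, 0.002]
wrist_force: [0.8, 1.0, 1.2]
gripper_width: 0.998
t 0.93 tcp [0.2559 0.513  0.6359] x [-0.895  0.446 -0.   ] y [0.446 0.895 0.005] z [ 0.003  0.004 -1.   ] F [0.8 1.  1.2] w 0.998 q [ 0.987  0.414  0.274  0.     2.449 -0.121]
```

```bash
python3 -m creep '[[[0,0,-0.2,0],[0,0,-0.2,0],[0,0,-0.2,0],[0,0,-0.2,0]]]'; python3 -c "from h import *;show()"
```

```text
time_s: 1.27
tcp_pos: [0.2329, 0.4669, 0.6782]
tool_rot: [0.003, 0.229, 0.973, 0.012]
wrist_force: [-0.4, -0.6, 0.4]
gripper_width: 1.003
t 1.27 tcp [0.2329 0.4669 0.6782] x [-0.895  0.446 -0.   ] y [0.446 0.895 0.025] z [ 0.012  0.022 -1.   ] F [-0.4 -0.6  0.4] w 1.003 q [ 0.973  0.365  0.22   0.005  2.531 -0.131]
```

```bash
python3 -m creep '[[[0,0.4,-0.1,0],[0,0.4,-0.1,0],[0,0.4,-0.1,0],[0,0.4,-0.1,0],[0,0.4,-0.1,0],[0,0.4,-0.1,0]]]'; python3 -c "from h import *;show()"; python3 -m creep '[[[0,0.4,-0.1,0],[0,0.4,-0.1,0],[0,0.4,-0.1,0],[0,0.4,-0.1,0],[0,0.4,-0.1,0],[0,0.4,-0.1,0]]]'; python3 -c "from h import *;show()"
```

```text
time_s: 1.77
tcp_pos: [0.2871, 0.5752, 0.6032]
tool_rot: [0.005, 0.229, 0.973, 0.021]
wrist_force: [-1.2, 0.7, 0.7]
gripper_width: 1.002
t 1.77 tcp [0.2871 0.5752 0.6032] x [-0.895  0.446  0.   ] y [0.446 0.894 0.044] z [ 0.019  0.039 -0.999] F [-1.2  0.7  0.7] w 1.002 q [ 0.997  0.497  0.222  0.007  2.379 -0.106]
time_s: 2.27
tcp_pos: [0.3276, 0.6562, 0.5364]
tool_rot: [0.008, 0.229, 0.973, 0.035]
wrist_force: [0.0, -0.0, 0.2]
gripper_width: 0.997
t 2.27 tcp [0.3276 0.6562 0.5364] x [-0.895  0.446  0.   ] y [0.445 0.893 0.071] z [ 0.032  0.064 -0.997] F [ 0.  -0.   0.2] w 0.997 q [ 1.009  0.599  0.222  0.009  2.25  -0.093]
```

```bash
python3 -m creep '[[[-0.3,-0.14,0.04,-20],[-0.3,-0.14,0.04,-41.5],[-0.54,-0.26,0.07,-41.5],[-0.54,-0.26,0.07,-41.5],[-0.54,-0.26,0.07,-41.5],[-0.54,-0.26,0.07,-41.5],[-0.54,-0.26,0.07,-41.5],[-0.54,-0.26,0.07,-41.5],[-0.54,-0.26,0.07,-41.5],[-0.54,-0.26,0.07,-41.5]]]'; python3 -c "from h import *;show()"
```

```text
time_s: 3.1
tcp_pos: [0.5824, 0.3313, 0.4774]
tool_rot: [0.021, -0.13, 0.991, 0.03]
wrist_force: [1.0, -0.1, -0.6]
gripper_width: 1.001
t 3.1 tcp [0.5824 0.3313 0.4774] x [-0.965 -0.257 -0.049] y [-0.259  0.964  0.055] z [ 0.034  0.066 -0.997] F [ 1.  -0.1 -0.6] w 1.001 q [ 0.387  0.384  0.758  0.052  1.944 -1.425]
```

```bash
python3 -m creep '[[[-0.05,-0.1,0,0],[-0.05,-0.1,0,0],[-0.1,-0.1,0,0],[-0.2,-0.1,0,0],[-0.3,-0.1,0,0],[-0.4,-0.1,0,0],[-0.5,-0.1,0,0],[-0.6,-0.1,0,0],[-0.6,-0.1,0,0],[-0.6,-0.1,0,0]]]'; python3 -c "from h import *;show()"
```

```text
time_s: 3.93
tcp_pos: [0.8173, 0.2884, 0.3946]
tool_rot: [0.037, -0.13, 0.99, 0.034]
wrist_force: [0.4, 0.1, 0.5]
gripper_width: 0.997
t 3.93 tcp [0.8173 0.2884 0.3946] x [-0.963 -0.255 -0.082] y [-0.26   0.964  0.057] z [ 0.064  0.076 -0.995] F [0.4 0.1 0.5] w 0.997 q [ 0.234  0.785  0.22   0.067  2.056 -1.564]
```

```bash
python3 -m creep '[[[-0.5,0,0,0],[-0.5,0,0,0],[-0.5,0,0,0],[-0.5,0,0,0],[-0.5,0,0,0]]]'; python3 -c "from h import *;show()"
```

```text
time_s: 4.35
tcp_pos: [0.8772, 0.2976, 0.3249]
tool_rot: [0.052, -0.129, 0.99, 0.037]
wrist_force: [0.4, 0.7, 0.6]
gripper_width: 1.001
t 4.35 tcp [0.8772 0.2976 0.3249] x [-0.961 -0.252 -0.113] y [-0.26   0.964  0.06 ] z [ 0.094  0.087 -0.992] F [0.4 0.7 0.6] w 1.001 q [ 0.227  0.867  0.221  0.068  1.941 -1.576]
```

```bash
python3 -m creep '[[[-0.5,0,-0.25,0],[-0.5,0,-0.25,0],[-0.5,0,-0.25,0],[-0.5,0,-0.25,0],[-0.5,0,-0.25,0],[-0.5,0,-0.25,0],[-0.5,0,-0.25,0],[-0.5,0,-0.25,0],[-0.5,0,-0.25,0],[-0.5,0,-0.25,0]]]'; python3 -c "from h import *;show()"
```

```text
time_s: 5.18
tcp_pos: [0.8905, 0.2837, 0.3341]
tool_rot: [0.071, -0.129, 0.988, 0.04]
wrist_force: [0.2, 0.5, -0.6]
gripper_width: 1.002
t 5.18 tcp [0.8905 0.2837 0.3341] x [-0.957 -0.249 -0.15 ] y [-0.26   0.964  0.062] z [ 0.129  0.098 -0.987] F [ 0.2  0.5 -0.6] w 1.002 q [ 0.207  0.858  0.221  0.074  1.914 -1.593]
```

```bash
python3 -m creep '[[[-0.5,0,-0.25,0]]]' >/dev/null; python3 -c "from h import *;show()";  python3 -m creep '[[[-0.5,0,-0.25,0]]]' >/dev/null;python3 -c "from h import *;show()";  python3 -m creep '[[[-0.5,0,-0.25,0],[-0.5,0,-0.25,0]]]' >/dev/null;python3 -c "from h import *;show()";  python3 -m creep '[[[-0.5,0,-0.25,0],[-0.5,0,-0.25,0],[-0.5,0,-0.25,0]]]' >/dev/null;python3 -c "from h import *;show()"
```

```text
t 5.27 tcp [0.898  0.2841 0.3388] x [-0.953 -0.246 -0.176] y [-0.261  0.963  0.064] z [ 0.154  0.107 -0.982] F [ 0.5  0.6 -0.7] w 1.0 q [ 0.204  0.854  0.223  0.077  1.89  -1.594]
t 5.35 tcp [0.9059 0.2838 0.3475] x [-0.948 -0.242 -0.207] y [-0.261  0.963  0.065] z [ 0.184  0.116 -0.976] F [ 0.   0.4 -0.6] w 0.998 q [ 0.201  0.847  0.222  0.08   1.866 -1.596]
t 5.52 tcp [0.9133 0.2813 0.3626] x [-0.94  -0.238 -0.246] y [-0.261  0.963  0.067] z [ 0.221  0.127 -0.967] F [-1.   0.4  0.4] w 1.003 q [ 0.195  0.834  0.22   0.085  1.841 -1.599]
t 5.77 tcp [0.918  0.2769 0.3795] x [-0.931 -0.233 -0.28 ] y [-0.261  0.963  0.068] z [ 0.254  0.137 -0.958] F [-0.1 -0.4  0.1] w 1.0 q [ 0.187  0.819  0.221  0.09   1.822 -1.604]
```

```bash
python3 -m creep '[[[-0.5,0,-0.2,0]]]' >/dev/null;python3 -m creep '[[[-0.5,0,-0.2,0]]]' >/dev/null;python3 -m creep '[[[-0.5,0,-0.2,0]]]' >/dev/null;python3 -m creep '[[[-0.5,0,-0.2,0]]]' >/dev/null;python3 -c "from h import *;show()";python3 -m creep '[[[-0.5,0,-0.1,0]]]' >/dev/null;python3 -m creep '[[[-0.5,0,-0.1,0]]]' >/dev/null;python3 -m creep '[[[-0.5,0,-0.1,0]]]' >/dev/null;python3 -m creep '[[[-0.5,0,-0.1,0]]]' >/dev/null; python3 -c "from h import *;show()"
```

```text
t 6.1 tcp [0.9453 0.2769 0.4134] x [-0.895 -0.215 -0.39 ] y [-0.263  0.962  0.073] z [ 0.36   0.168 -0.918] F [ 0.9 -0.4 -0. ] w 1.003 q [ 0.177  0.795  0.222  0.103  1.728 -1.609]
t 6.43 tcp [0.9796 0.2799 0.4398] x [-0.846 -0.193 -0.497] y [-0.264  0.961  0.076] z [ 0.463  0.196 -0.864] F [-0.7  0.1 -0.2] w 0.998 q [ 0.169  0.787  0.222  0.116  1.618 -1.614]
```

```bash
python3 -m creep '[[[-0.5,0,0,0]]]' >/dev/null;python3 -m creep '[[[-0.5,0,0,0]]]' >/dev/null;python3 -m creep '[[[-0.5,0,0,0]]]' >/dev/null;python3 -m creep '[[[-0.5,0,0,0]]]' >/dev/null;python3 -m creep '[[[-0.5,0,0,0]]]' >/dev/null;python3 -m creep '[[[-0.5,0,0,0]]]' >/dev/null;python3 -m creep '[[[-0.5,0,0,0]]]' >/dev/null;python3 -m creep '[[[-0.5,0,0,0]]]' >/dev/null;python3 -c "from h import *;show()";python3 -m creep '[[[-0.5,0,0,0]]]' >/dev/null;python3 -m creep '[[[-0.5,0,0,0]]]' >/dev/null;python3 -m creep '[[[-0.5,0,0,0]]]' >/dev/null;python3 -m creep '[[[-0.5,0,0,0]]]' >/dev/null; python3 -m creep '[[[-0.5,0,0,0]]]' >/dev/null;python3 -m creep '[[[-0.5,0,0,0]]]' >/dev/null;python3 -m creep '[[[-0.5,0,0,0]]]' >/dev/null;python3 -m creep '[[[-0.5,0,0,0]]]' >/dev/null;python3 -c "from h import *;show()"
```

```text
t 7.1 tcp [1.0513 0.2887 0.489 ] x [-0.713 -0.14  -0.687] y [-0.268  0.96   0.082] z [ 0.648  0.242 -0.722] F [-0.7  0.6  0. ] w 1.003 q [ 0.158  0.79   0.222  0.14   1.377 -1.624]
t 7.77 tcp [1.0768 0.282  0.5936] x [-0.545 -0.081 -0.835] y [-0.271  0.959  0.084] z [ 0.793  0.272 -0.544] F [ 0.   0.3 -0.4] w 1.003 q [ 0.142  0.742  0.221  0.17   1.197 -1.636]
```

```bash
python3 -m creep '[[[-0.5,0,0,0]]]' >/dev/null;python3 -m creep '[[[-0.5,0,0,0]]]' >/dev/null;python3 -m creep '[[[-0.5,0,0,0]]]' >/dev/null;python3 -m creep '[[[-0.5,0,0,0]]]' >/dev/null;python3 -m creep '[[[-0.5,0,0,0]]]' >/dev/null;python3 -m creep '[[[-0.5,0,0,0]]]' >/dev/null;python3 -c "from h import *;show()";python3 -m creep '[[[-0.5,0,0,0]]]' >/dev/null;python3 -m creep '[[[-0.5,0,0,0]]]' >/dev/null;python3 -m creep '[[[-0.5,0,0,0]]]' >/dev/null;python3 -m creep '[[[-0.5,0,0,0]]]' >/dev/null;python3 -c "from h import *;show()"
```

```text
t 8.27 tcp [1.0663 0.2675 0.6941] x [-0.409 -0.035 -0.912] y [-0.273  0.958  0.086] z [ 0.871  0.284 -0.401] F [-0.7 -0.1  0.3] w 1.001 q [ 0.125  0.68   0.221  0.196  1.097 -1.645]
t 8.6 tcp [1.0459 0.2538 0.7669] x [-0.317 -0.006 -0.948] y [-0.274  0.958  0.086] z [ 0.908  0.287 -0.305] F [-0.3 -0.2  0.9] w 0.993 q [ 0.11   0.629  0.221  0.216  1.046 -1.651]
```

```bash
cat > fk.py <<'E'
import numpy as np
from scipy.optimize import least_squares
from scipy.spatial.transform import Rotation as R
D=[([.987,.277,1.506,0,1.361,-.121],[.2564,.5141,.2305],[-.001,-.001,-1]),
([.987,.414,.274,0,2.449,-.121],[.2559,.513,.6359],[.003,.004,-1]),
([.973,.365,.22,.005,2.531,-.131],[.2329,.4669,.6782],[.012,.022,-1]),
([1.009,.599,.222,.009,2.25,-.093],[.3276,.6562,.5364],[.032,.064,-.997]),
([.387,.384,.758,.052,1.944,-1.425],[.5824,.3313,.4774],[.034,.066,-.997]),
([.227,.867,.221,.068,1.941,-1.576],[.8772,.2976,.3249],[.094,.087,-.992]),
([.169,.787,.222,.116,1.618,-1.614],[.9796,.2799,.4398],[.463,.196,-.864]),
([.142,.742,.221,.17,1.197,-1.636],[1.0768,.282,.5936],[.793,.272,-.544]),
([.11,.629,.221,.216,1.046,-1.651],[1.0459,.2538,.7669],[.908,.287,-.305])]
rz=lambda a:R.from_euler('z',a);ry=lambda a:R.from_euler('y',a)
def fk(q,P):
    r0,z0,L1,ex,L2,lt,d1,d2=P
    A=rz(q[0]);B=A*ry(q[1]);C=B*ry(q[2]);W=C*rz(q[3]);T=W*ry(q[4])
    p=A.apply([r0,d1,z0])+B.apply([0,0,L1])+C.apply([ex,0,L2])+T.apply([0,d2,lt])
    return p,T.apply([0,0,1])
def res(P,):
    o=[]
    for q,p,z in D:
        a,b=fk(q,P);o+=list(a-p)+list(.1*(b-np.array(z)))
    return np.array(o)
def fit():return least_squares(res,[0,.3,.4,0,.35,.2,.07,0]).x
E
python3 - <<'E'
from fk import *
P=fit();print(P.round(4),np.abs(res(P)).max(),np.abs(res(P)).reshape(-1,6).max(1).round(4))
def ik(p,z,q0):
    f=lambda q:np.r_[fk(q,P)[0]-p,.3*(fk(q,P)[1]-z)]
    lo=np.array([-2.89,-.75,.22,-1.18,.11]);hi=np.array([2.89,2.08,2.7,4.32,2.71])
    s=least_squares(f,np.clip(q0,lo+.01,hi-.01),bounds=(lo,hi));return s.x,np.abs(s.fun).max()
z=np.array([.908,.287,-.305]);z/=np.linalg.norm(z)
for p in([.657,.1,.043],[.539,.063,.081],[.6,.08,.3],[.594,.323,.3],[.615,.33,.05],[.70,.2,.3]):
    for q0 in([.1,.2,1.5,.2,.4],):
        q,e=ik(p,z,q0);print(p,q.round(3),round(e,4))
E
```

```text
[ 6.000e-04  1.375e-01  6.290e-01  6.030e-02  4.209e-01  3.644e-01
  7.210e-02 -2.700e-03] 0.00040803894673802077 [0.0002 0.0001 0.0003 0.0004 0.0002 0.0002 0.0004 0.0004 0.0004]
[0.657, 0.1, 0.043] [-0.244  0.858  2.521  2.617  1.465] 0.0
[0.539, 0.063, 0.081] [-0.557  0.735  2.7    2.284  1.39 ] 0.0224
[0.6, 0.08, 0.3] [-0.366  0.039  2.37   2.104  0.76 ] 0.0
[0.594, 0.323, 0.3] [ 0.444  0.034  2.032 -1.18   0.11 ] 0.0613
[0.615, 0.33, 0.05] [ 0.447  0.37   2.001 -1.18   0.11 ] 0.1312
[0.7, 0.2, 0.3] [0.056 0.196 2.169 2.654 0.527] 0.0
```

```bash
cat >> fk.py <<'E'
P=fit()
lo=np.array([-2.89,-.75,.22,-1.18,.11]);hi=np.array([2.89,2.08,2.7,4.32,2.71])
def ik(p,z,q0):
    f=lambda q:np.r_[fk(q,P)[0]-p,.3*(fk(q,P)[1]-z)]
    s=least_squares(f,np.clip(q0,lo+.01,hi-.01),bounds=(lo,hi));return s.x,np.abs(s.fun).max()
def tz(t,a):
    t,a=np.radians([t,a]);return np.array([np.sin(t)*np.cos(a),np.sin(t)*np.sin(a),-np.cos(t)])
E
python3 - <<'E'
from fk import *
for t in(62,68):
  for a in range(-60,75,15):
    z=tz(t,a);out=[]
    for c in([.6355,.093,.049],[.6355,.093,.25],[.594,.323,.056],[.594,.323,.25]):
        p=np.array(c)+.0237*z;best=None
        for q0 in([0,.3,2,0,1],[0,.3,2,1,1],[-.4,.5,2.3,2,1],[.5,.5,2.3,-.8,1]):
            q,e=ik(p,z,q0)
            if e<1e-3 and (best is None or abs(q[3])<abs(best[3])):best=q
        out.append('none' if best is None else str(best.round(2)))
    print(t,a,*out)
E
```

```text
62 -60 none [ 0.51  0.47  1.71 -1.17  1.29] [ 0.82  0.85  1.51 -1.02  1.42] [ 0.82  0.64  1.38 -1.    1.6 ]
62 -45 none none none [ 0.84  0.54  1.58 -1.12  1.37]
62 -30 [0.41 0.67 2.22 4.21 0.94] none none none
62 -15 [0.27 0.66 2.36 3.71 0.98] [0.27 0.2  2.17 4.25 0.52] none none
62 0 [0.05 0.67 2.45 3.2  1.06] [0.05 0.15 2.24 3.29 0.34] [0.66 0.65 2.24 3.92 0.89] none
62 15 [-0.17  0.67  2.45  2.7   1.07] [-0.17  0.15  2.24  2.19  0.47] [0.49 0.64 2.35 3.39 0.93] [0.49 0.21 2.16 3.74 0.36]
62 30 [-0.35  0.66  2.37  2.22  1.01] [-0.34  0.2   2.17  1.69  0.75] [0.28 0.64 2.38 2.88 0.96] [0.28 0.19 2.18 2.5  0.37]
62 45 [-0.44  0.67  2.22  1.77  1.01] [-0.44  0.27  2.05  1.41  1.  ] [0.09 0.64 2.32 2.38 0.95] [0.1  0.22 2.14 1.83 0.62]
62 60 [-0.47  0.69  2.05  1.41  1.1 ] [-0.47  0.36  1.9   1.21  1.23] [-0.02  0.65  2.2   1.91  0.96] [-0.02  0.28  2.03  1.5   0.89]
68 -60 none none [ 0.84  0.89  1.5  -1.08  1.5 ] [ 0.84  0.67  1.39 -1.08  1.65]
68 -45 none none none none
68 -30 [0.44 0.74 2.24 4.16 1.1 ] none none none
68 -15 [0.29 0.75 2.4  3.69 1.2 ] [0.29 0.25 2.24 4.02 0.68] none none
68 0 [0.06 0.78 2.5  3.2  1.33] [0.06 0.2  2.31 3.24 0.56] [0.69 0.72 2.27 3.87 1.08] [0.69 0.31 2.13 4.23 0.72]
68 15 [-0.19  0.78  2.5   2.71  1.32] [-0.19  0.2   2.31  2.41  0.65] [0.5  0.73 2.39 3.38 1.17] [0.5  0.25 2.23 3.56 0.56]
68 30 [-0.38  0.75  2.41  2.24  1.2 ] [-0.38  0.24  2.24  1.87  0.86] [0.27 0.74 2.43 2.89 1.21] [0.27 0.23 2.26 2.69 0.57]
68 45 [-0.48  0.74  2.25  1.82  1.14] [-0.47  0.32  2.11  1.53  1.08] [0.07 0.73 2.37 2.41 1.15] [0.07 0.26 2.21 2.05 0.75]
68 60 [-0.5   0.75  2.06  1.46  1.2 ] [-0.5   0.4   1.94  1.3   1.29] [-0.05  0.72  2.23  1.96  1.11] [-0.05  0.32  2.09  1.65  0.98]
```

```bash
cat >> fk.py <<'E'
def ori(q):
    return rz(q[0])*ry(q[1]+q[2])*rz(q[3])*ry(q[4])*rz(q[5])
E
python3 - <<'E'
from fk import *
from h import tool
s,p,M=tool();q=s['joint_positions']
print((ori(q).inv()*R.from_matrix(M)).as_rotvec())
E
```

```text
[ 0.00000000e+00 -5.54916480e-16  1.57079633e+00]
```

```bash
cat >> fk.py <<'E'
lo6=np.r_[lo,-2.7];hi6=np.r_[hi,2.7]
def ik6(p,M,q0):
    Rt=R.from_matrix(M)*rz(-np.pi/2)
    def f(q):return np.r_[fk(q,P)[0]-p,.3*(Rt.inv()*ori(q)).as_rotvec()]
    s=least_squares(f,np.clip(q0,lo6+1e-4,hi6-1e-4),bounds=(lo6,hi6));return s.x,np.abs(s.fun).max()
def path(wps,M,q,step=.03):
    for a,b in zip(wps[:-1],wps[1:]):
        a=np.array(a);b=np.array(b);n=int(np.ceil(np.linalg.norm(b-a)/step));md=0;me=0;m5=9
        for i in range(1,n+1):
            q2,e=ik6(a+(b-a)*i/n,M,q);md=max(md,np.abs(q2-q).max());me=max(me,e);q=q2;m5=min(m5,q[4])
        print(b,q.round(2),'err',round(me,4),'maxstep',round(md,3),'minq5',round(m5,2))
    return q
E
python3 - <<'E'
from fk import *
from h import tool
s,p,M=tool();q=s['joint_positions']
M=M@R.from_euler('z',-5.2,degrees=True).as_matrix();print(M.round(3))
for W in ([[.8,-.3,.6],[.55,-.35,.45],[.55,-.2,.35],[.53,.04,.2],[.539,.063,.085],[.657,.1,.043]],[[.9,-.3,.6],[.7,-.4,.4],[.6,-.2,.3],[.6,.04,.25],[.6,.07,.1],[.657,.1,.043],[.657,.1,.25],[.65,.33,.25],[.62,.33,.05]]):
    print('--');path([p]+W,M,q)
E
```

```text
[[-0.291 -0.302  0.908]
 [-0.092  0.953  0.287]
 [-0.952 -0.    -0.305]]
--
[ 0.8 -0.3  0.6] [-0.8   0.32  1.06  1.07  1.23 -2.7 ] err 0.0249 maxstep 0.154 minq5 0.82
[ 0.55 -0.35  0.45] [-1.09  0.12  1.42  0.94  1.4  -2.7 ] err 0.0918 maxstep 0.041 minq5 1.25
[ 0.55 -0.2   0.35] [-0.77 -0.1   1.86  0.84  0.89 -2.7 ] err 0.1066 maxstep 0.075 minq5 0.89
[0.53 0.04 0.2 ] [-0.06 -0.13  2.3   0.97  0.11 -2.7 ] err 0.1069 maxstep 0.082 minq5 0.11
[0.539 0.063 0.085] [-0.03  0.05  2.28  0.95  0.11 -2.7 ] err 0.1538 maxstep 0.05 minq5 0.11
[0.657 0.1   0.043] [ 0.02  0.32  2.05  0.98  0.11 -2.7 ] err 0.1655 maxstep 0.059 minq5 0.11
--
[ 0.9 -0.3  0.6] [-0.71  0.45  0.91  1.07  1.14 -2.7 ] err 0.0107 maxstep 0.146 minq5 0.85
[ 0.7 -0.4  0.4] [-0.94  0.38  1.21  0.94  1.28 -2.7 ] err 0.0868 maxstep 0.031 minq5 1.16
[ 0.6 -0.2  0.3] [-0.67  0.01  1.86  0.83  0.76 -2.7 ] err 0.1177 maxstep 0.083 minq5 0.76
[0.6  0.04 0.25] [-0.11 -0.06  2.14  0.96  0.2  -2.7 ] err 0.1157 maxstep 0.068 minq5 0.2
[0.6  0.07 0.1 ] [-0.02  0.14  2.17  0.96  0.11 -2.7 ] err 0.1481 maxstep 0.044 minq5 0.11
[0.657 0.1   0.043] [ 0.02  0.32  2.05  0.98  0.11 -2.7 ] err 0.1655 maxstep 0.062 minq5 0.11
[0.657 0.1   0.25 ] [ 0.02  0.05  2.06  1.01  0.11 -2.7 ] err 0.1547 maxstep 0.044 minq5 0.11
[0.65 0.33 0.25] [ 0.31  0.15  1.96  1.13  0.11 -2.7 ] err 0.0873 maxstep 0.039 minq5 0.11
[0.62 0.33 0.05] [ 0.32  0.36  2.    1.14  0.11 -2.7 ] err 0.1575 maxstep 0.035 minq5 0.11
```

Run:
```python
from fk import *
from h import tool
s,p,M=tool();q=s['joint_positions'].copy()
M=M@R.from_euler('z',174.8,degrees=True).as_matrix();q[5]+=np.radians(174.8)
for W in ([[.8,-.3,.6],[.55,-.35,.45],[.55,-.2,.35],[.53,.04,.2],[.539,.063,.085],[.657,.1,.043]],[[.9,-.3,.6],[.7,-.3,.4],[.6,-.2,.3],[.6,.04,.25],[.6,.07,.1],[.657,.1,.043],[.657,.1,.25],[.65,.33,.25],[.62,.33,.05]],
 [[.9,-.2,.5],[.6,.0,.3],[.6,.07,.1],[.657,.1,.043]]):
    print('--');path([p]+W,M,q)
```

```text
--
[ 0.8 -0.3  0.6] [-0.83  0.31  1.18  1.2   1.19  0.23] err 0.0 maxstep 0.154 minq5 0.82
[ 0.55 -0.35  0.45] [-1.26  0.19  1.7   1.28  1.47 -0.31] err 0.0 maxstep 0.068 minq5 1.2
[ 0.55 -0.2   0.35] [-1.14  0.11  2.1   1.39  1.29 -0.59] err 0.0 maxstep 0.061 minq5 1.29
[0.53 0.04 0.2 ] [-0.67  0.31  2.68  2.11  1.18 -1.43] err 0.0 maxstep 0.131 minq5 1.12
[0.539 0.063 0.085] [-0.56  0.72  2.7   2.28  1.38 -1.78] err 0.0216 maxstep 0.12 minq5 1.23
[0.657 0.1   0.043] [-0.24  0.86  2.52  2.62  1.46 -1.7 ] err 0.0143 maxstep 0.111 minq5 1.46
--
[ 0.9 -0.3  0.6] [-0.72  0.44  0.97  1.13  1.12  0.35] err 0.0 maxstep 0.134 minq5 0.85
[ 0.7 -0.3  0.4] [-0.96  0.3   1.69  1.39  1.18 -0.33] err 0.0 maxstep 0.091 minq5 1.1
[ 0.6 -0.2  0.3] [-1.03  0.23  2.12  1.51  1.19 -0.72] err 0.0 maxstep 0.073 minq5 1.18
[0.6  0.04 0.25] [-0.5   0.18  2.44  2.11  0.94 -1.1 ] err 0.0 maxstep 0.105 minq5 0.94
[0.6  0.07 0.1 ] [-0.41  0.73  2.65  2.46  1.44 -1.73] err 0.0 maxstep 0.121 minq5 0.99
[0.657 0.1   0.043] [-0.24  0.86  2.52  2.62  1.46 -1.7 ] err 0.0 maxstep 0.06 minq5 1.46
[0.657 0.1   0.25 ] [-0.24  0.23  2.34  2.38  0.81 -1.17] err 0.0 maxstep 0.101 minq5 0.81
[0.65 0.33 0.25] [ 0.42  0.3   2.22  3.32  0.65 -1.68] err 0.0 maxstep 0.123 minq5 0.65
[0.62 0.33 0.05] [ 0.46  0.8   2.42  3.29  1.34 -1.56] err 0.0 maxstep 0.101 minq5 0.74
--
[ 0.9 -0.2  0.5] [-0.6   0.38  1.31  1.27  0.91  0.09] err 0.0 maxstep 0.164 minq5 0.73
[0.6 0.  0.3] [-0.63  0.07  2.34  1.84  0.92 -0.82] err 0.0 maxstep 0.086 minq5 0.86
[0.6  0.07 0.1 ] [-0.41  0.73  2.65  2.46  1.44 -1.73] err 0.0 maxstep 0.127 minq5 0.93
[0.657 0.1   0.043] [-0.24  0.86  2.52  2.62  1.46 -1.7 ] err 0.0 maxstep 0.06 minq5 1.46
```

```bash
python3 -m creep '[[[0.302,-0.418,-0.182,7],[0.302,-0.418,-0.182,14],[0.302,-0.418,-0.182,21],[0.302,-0.418,-0.182,28],[0.302,-0.418,-0.182,35],[0.302,-0.418,-0.182,42],[0.302,-0.418,-0.182,49],[0.302,-0.418,-0.182,56],[0.302,-0.418,-0.182,63],[0.302,-0.418,-0.182,70]]]'
python3 - <<'E'
from h import *;show()
s,p,M=tool();print((M.T@(np.array([.9,-.2,.5])-p)).round(3))
E
```

```text
time_s: 9.43
tcp_pos: [0.9356, -0.0872, 0.567]
tool_rot: [0.406, 0.392, 0.707, 0.427]
wrist_force: [0.1, 0.0, -0.7]
gripper_width: 1.002
t 9.43 tcp [ 0.9356 -0.0872  0.567 ] x [-0.364  0.9   -0.239] y [0.207 0.328 0.922] z [ 0.908  0.286 -0.306] F [ 0.1  0.  -0.7] w 1.002 q [-0.416  0.337  1.216  1.102  0.782 -1.467]
[-0.073 -0.106 -0.044]
```

```bash
python3 - <<'E'
from h import *
s,p,M=tool();print((M.T@(np.array([.6,0,.3])-p)).round(3))
E
python3 -m creep '[[[-0.073,-0.106,-0.044,7],[-0.073,-0.106,-0.044,14],[-0.073,-0.106,-0.044,21],[0.1,-0.2,-0.15,28],[0.1,-0.2,-0.15,35],[0.1,-0.2,-0.15,42],[0.1,-0.2,-0.15,49],[0.2,-0.25,-0.19,56],[0.2,-0.25,-0.19,63],[0.2,-0.25,-0.19,70]]]'
python3 - <<'E'
from h import *;show()
s,p,M=tool();print((M.T@(np.array([.6,0,.3])-p)).round(3))
E
```

```text
[ 0.264 -0.287 -0.198]
time_s: 10.27
tcp_pos: [0.6756, -0.0678, 0.3704]
tool_rot: [0.088, 0.727, 0.355, 0.582]
wrist_force: [0.7, 0.2, 0.1]
gripper_width: 1.004
t 10.27 tcp [ 0.6756 -0.0678  0.3704] x [0.071 0.618 0.783] y [ 0.413 -0.733  0.541] z [ 0.908  0.285 -0.307] F [0.7 0.2 0.1] w 1.004 q [-0.643  0.095  2.056  1.632  0.885 -1.104]
[-0.019 -0.119 -0.028]
```

Run:
```python
from h import *
from fk import *
s,p,M=tool();print((M.T@(np.array([.58,.075,.22])-p)).round(3))
M2=M@R.from_euler('z',34.6,degrees=True).as_matrix();q=s['joint_positions'].copy();q[5]+=.6
print(M2.round(3))
path([p,[.58,.075,.22],[.588,.079,.066],[.657,.1,.043],[.657,.1,.24]],M2,q)
```

```text
[-0.036 -0.225  0.   ]
[[ 0.293  0.299  0.908]
 [ 0.092 -0.954  0.285]
 [ 0.952  0.    -0.307]]
[0.58  0.075 0.22 ] [-0.41  0.24  2.54  2.3   1.   -1.3 ] err 0.0 maxstep 0.117 minq5 0.87
[0.588 0.079 0.066] [-0.39  0.89  2.7   2.49  1.61 -1.85] err 0.0025 maxstep 0.12 minq5 1.1
[0.657 0.1   0.043] [-0.24  0.86  2.52  2.62  1.46 -1.69] err 0.0 maxstep 0.063 minq5 1.46
[0.657 0.1   0.24 ] [-0.24  0.25  2.36  2.41  0.83 -1.21] err 0.0 maxstep 0.095 minq5 0.83
```

```bash
python3 -m creep '[[[-0.036,-0.225,0,7],[-0.036,-0.225,0,14],[-0.036,-0.225,0,21],[-0.036,-0.225,0,28],[-0.036,-0.225,0,34.6],[-0.036,-0.225,0,34.6],[-0.036,-0.225,0,34.6],[-0.036,-0.225,0,34.6]]]'
python3 - <<'E'
from h import *;show()
s,p,M=tool();print((M.T@(np.array([.595,.081,.078])-p)).round(3))
im=capture('scene');cv2.imwrite('pics/s1.png',im[:,:,::-1]);im=capture('top');cv2.imwrite('pics/t1.png',im[:,:,::-1])
E
```

```text
time_s: 10.93
tcp_pos: [0.5814, 0.0742, 0.2197]
tool_rot: [-0.089, 0.799, 0.125, 0.581]
wrist_force: [0.7, -0.3, 0.5]
gripper_width: 1.0
t 10.93 tcp [0.5814 0.0742 0.2197] x [0.293 0.096 0.951] y [ 0.304 -0.953  0.003] z [ 0.907  0.288 -0.309] F [ 0.7 -0.3  0.5] w 1.0 q [-0.4    0.244  2.54   2.315  0.997 -1.299]
[-0.13  -0.003  0.058]
```

View pics/s1.png

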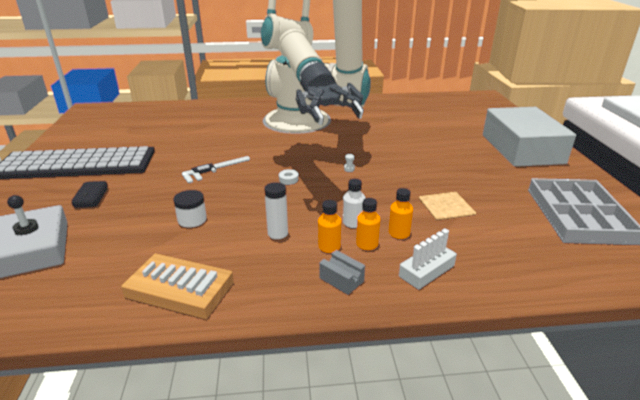

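View pics/t1.png

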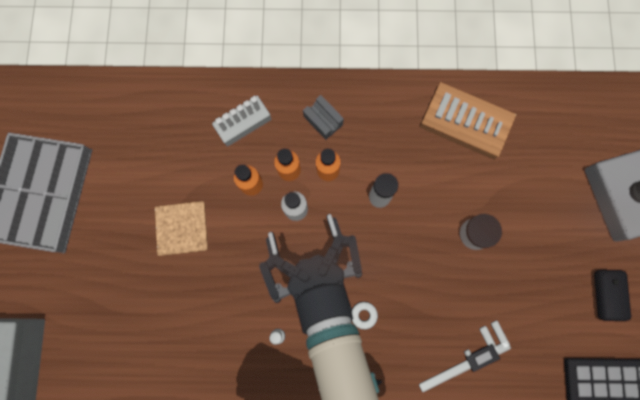

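```bash
python3 -m creep '[[[-0.03,0,0.0,0],[-0.07,-0.003,0.02,0],[-0.1,-0.003,0.04,0],[-0.13,-0.003,0.058,0],[-0.13,-0.003,0.058,0],[-0.13,-0.003,0.058,0]]]'
python3 - <<'E'
from h import *;show()
s,p,M=tool();print((M.T@(np.array([.6355,.093,.048])-p)).round(4))
im=capture('scene');cv2.imwrite('pics/s2.png',cv2.resize(im[110:290,220:480,::-1],None,fx=3,fy=3))
E
```

```text
time_s: 11.53
tcp_pos: [0.5975, 0.0791, 0.0719]
tool_rot: [-0.09, 0.801, 0.123, 0.579]
wrist_force: [0.1, -0.2, 0.9]
gripper_width: 1.005
t 11.53 tcp [0.5975 0.0791 0.0719] x [0.299 0.094 0.95 ] y [ 0.302 -0.953 -0.001] z [ 0.905  0.287 -0.313] F [ 0.1 -0.2  0.9] w 1.005 q [-0.356  0.843  2.674  2.518  1.555 -1.798]
[-0.01   -0.0017  0.0459]
```

View pics/s2.png

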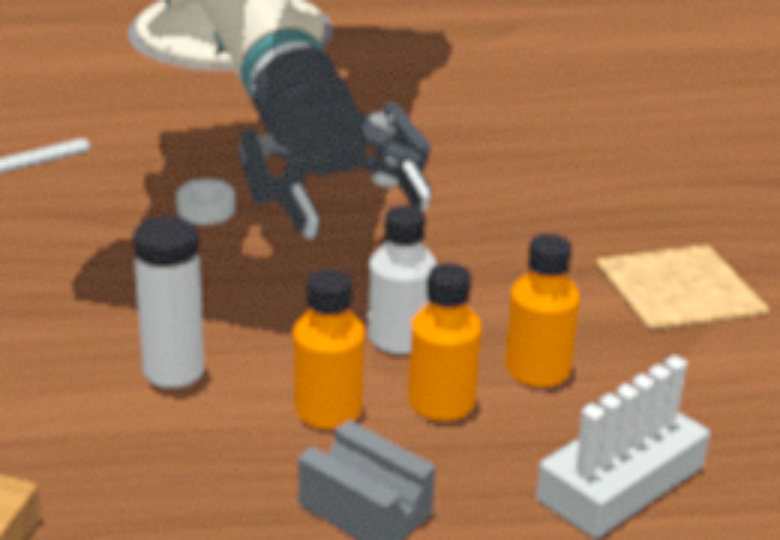

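```bash
python3 -m creep '[[[-0.005,-0.002,0.02,0],[-0.01,-0.002,0.045,0],[-0.01,-0.002,0.069,0],[-0.01,-0.002,0.069,0],[-0.01,-0.002,0.069,0]]]'
python3 - <<'E'
from h import *;show()
s,p,M=tool();print((M.T@(np.array([.6355,.093,.048])-p)).round(4))
im=capture('scene');cv2.imwrite('pics/s3.png',cv2.resize(im[110:290,220:480,::-1],None,fx=3,fy=3))
im=capture('top');cv2.imwrite('pics/t3.png',cv2.resize(im[130:330,180:440,::-1],None,fx=3,fy=3))
E
```

```text
time_s: 12.0
tcp_pos: [0.6562, 0.1016, 0.0536]
tool_rot: [-0.088, 0.796, 0.126, 0.586]
wrist_force: [-0.2, 0.2, 1.0]
gripper_width: 0.999
t 12.0 tcp [0.6562 0.1016 0.0536] x [0.282 0.098 0.954] y [ 0.304 -0.953  0.009] z [ 0.91   0.288 -0.298] F [-0.2  0.2  1. ] w 0.999 q [-0.226  0.832  2.524  2.632  1.454 -1.688]
[-0.012   0.0018 -0.0196]
```

View pics/s3.png

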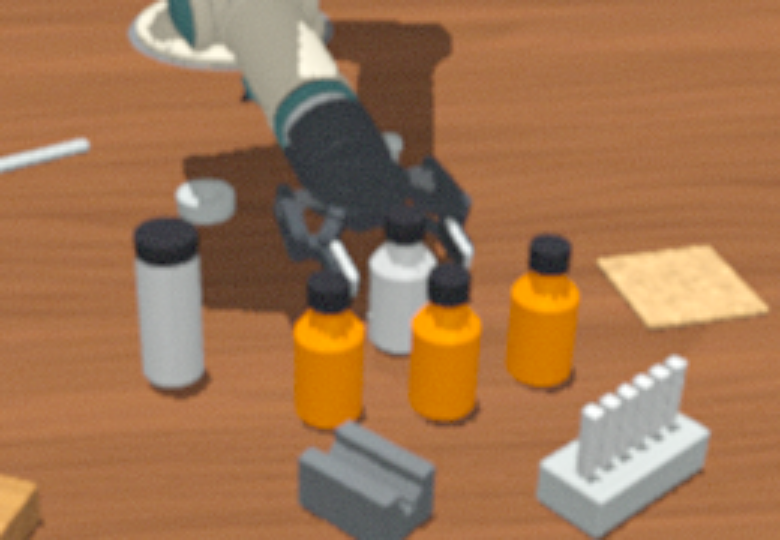

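View pics/t3.png

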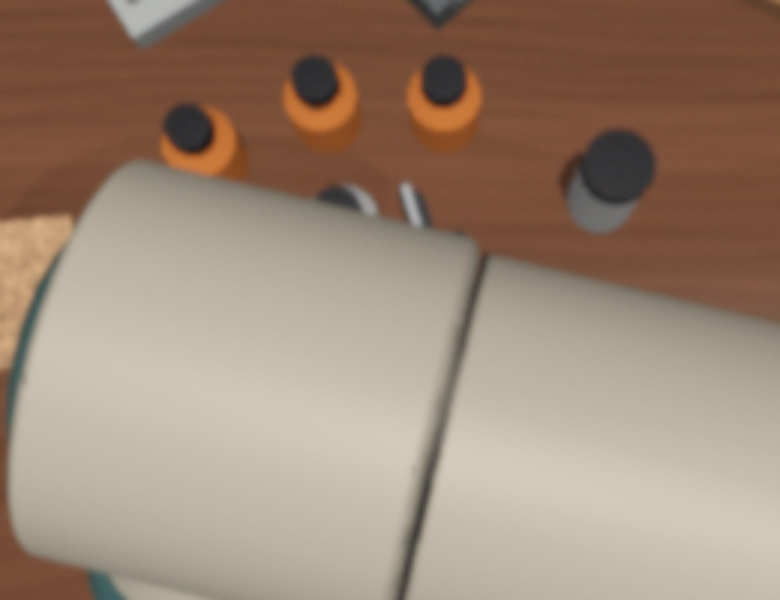

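```bash
python3 -m creep '[[[-0.006,0.002,0.004,0],[-0.011,0.002,0.004,0],[-0.011,0.002,0.004,0]]]'; python3 -c "
from h import *;show()
s,p,M=tool();print((M.T@(np.array([.6355,.093,.048])-p)).round(4))"; python3 -m creep '[[[0,0,0,0],[0,0,0,0],[0,0,0,0],[0,0,0,0],[0,0,0,0],[0,0,0,0]]]' 1;python3 -c "
from h import *;show()"
```

```text
time_s: 12.35
tcp_pos: [0.6549, 0.0989, 0.0351]
tool_rot: [-0.089, 0.799, 0.124, 0.581]
wrist_force: [-0.3, 0.5, 0.5]
gripper_width: 0.998
t 12.35 tcp [0.6549 0.0989 0.0351] x [0.294 0.096 0.951] y [ 0.302 -0.953  0.003] z [ 0.907  0.286 -0.309] F [-0.3  0.5  0.5] w 0.998 q [-0.232  0.878  2.526  2.63   1.484 -1.708]
[ 0.006  -0.0002 -0.0233]
time_s: 12.85
tcp_pos: [0.6552, 0.0998, 0.0359]
tool_rot: [-0.089, 0.799, 0.125, 0.581]
wrist_force: [-1.2, -0.7, -0.1]
gripper_width: 0.544
t 12.85 tcp [0.6552 0.0998 0.0359] x [0.293 0.096 0.951] y [ 0.303 -0.953  0.003] z [ 0.907  0.287 -0.308] F [-1.2 -0.7 -0.1] w 0.544 q [-0.231  0.877  2.525  2.631  1.484 -1.707]
```

```bash
python3 -m creep '[[[0.02,0,-0.006,0],[0.06,0,-0.02,0],[0.1,0,-0.032,0],[0.14,0,-0.045,0],[0.18,0,-0.058,0],[0.21,0,-0.068,0],[0.21,0,-0.068,0],[0.21,0,-0.068,0]]]'
python3 - <<'E'
from h import *;show()
im=capture('scene');cv2.imwrite('pics/s4.png',cv2.resize(im[80:280,220:480,::-1],None,fx=3,fy=3))
E
```

```text
time_s: 13.52
tcp_pos: [0.6546, 0.1007, 0.2603]
tool_rot: [-0.088, 0.797, 0.126, 0.584]
wrist_force: [-0.5, 0.1, -1.1]
gripper_width: 0.546
t 13.52 tcp [0.6546 0.1007 0.2603] x [0.287 0.099 0.953] y [ 0.304 -0.953  0.008] z [ 0.909  0.287 -0.303] F [-0.5  0.1 -1.1] w 0.546 q [-0.229  0.207  2.338  2.379  0.779 -1.159]
```

View pics/s4.png

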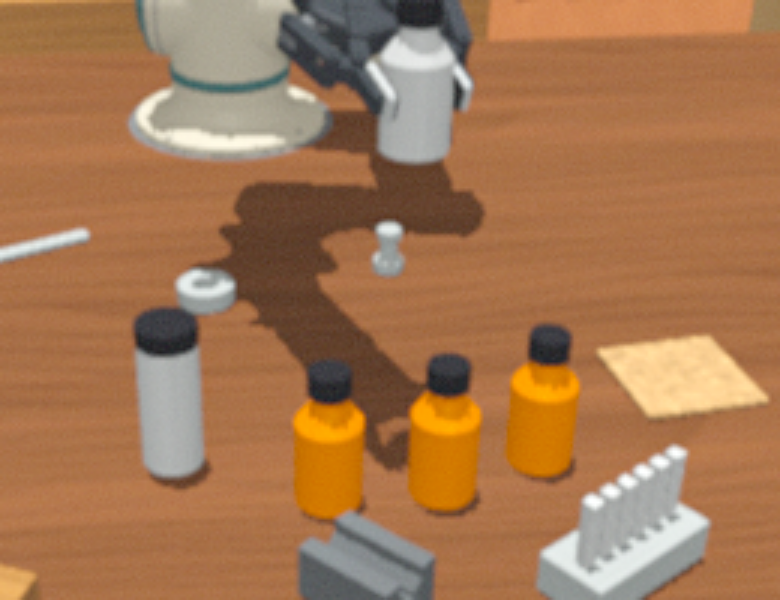

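Bottle is held upright at about (415,90) in the crop, in the air and clear of the orange ones. Now the half turn.

```bash
python3 -m creep '[[[0,0,0,7],[0,0,0,14],[0,0,0,21],[0,0,0,28],[0,0,0,35],[0,0,0,42],[0,0,0,49],[0,0,0,56],[0,0,0,63],[0,0,0,70]]]' >/dev/null; python3 -m creep '[[[0,0,0,7],[0,0,0,14],[0,0,0,21],[0,0,0,28],[0,0,0,35],[0,0,0,42],[0,0,0,49],[0,0,0,56],[0,0,0,63],[0,0,0,70]]]' >/dev/null; python3 -m creep '[[[0,0,0,7],[0,0,0,14],[0,0,0,21],[0,0,0,28],[0,0,0,35],[0,0,0,40],[0,0,0,40],[0,0,0,40]]]' >/dev/null
python3 - <<'E'
from h import *;show()
im=capture('scene');cv2.imwrite('pics/s5.png',cv2.resize(im[80:280,220:480,::-1],None,fx=3,fy=3))
E
```

```text
t 15.9 tcp [0.6543 0.1006 0.2532] x [-0.297 -0.098 -0.95 ] y [-0.304  0.953 -0.003] z [ 0.905  0.288 -0.313] F [-0.9 -0.5 -1.7] w 0.543 q [-0.229  0.216  2.341  2.379  0.78   1.98 ]
```

View pics/s5.png

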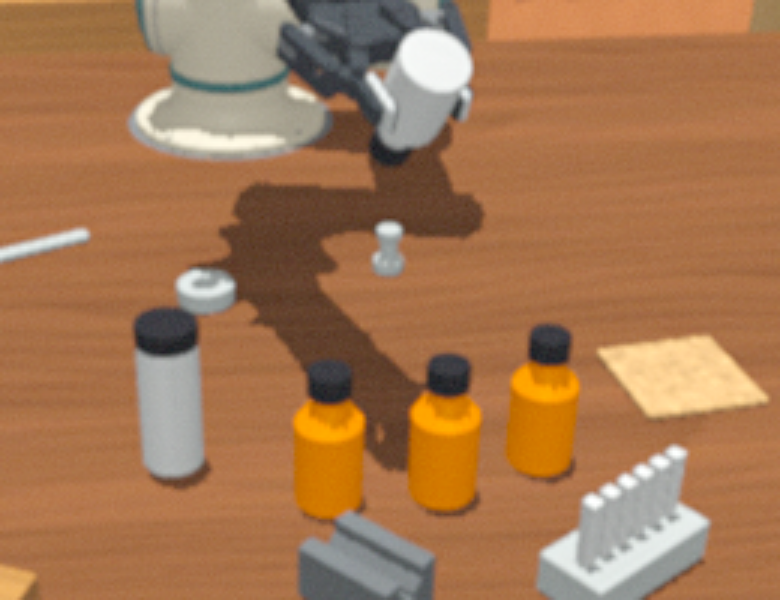

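```bash
python3 -m creep '[[[0,0,0,0],[0,0,0,0],[0,0,0,0],[0,0,0,0],[0,0,0,0],[0,0,0,0],[0,0,0,0],[0,0,0,0],[0,0,0,0],[0,0,0,0]]]' >/dev/null; python3 -m creep '[[[0,0,0,0],[0,0,0,0],[0,0,0,0],[0,0,0,0],[0,0,0,0],[0,0,0,0],[0,0,0,0]]]' >/dev/null; python3 -c "from h import *;show()"; python3 -m creep '[[[0,0,0,-7],[0,0,0,-14],[0,0,0,-21],[0,0,0,-28],[0,0,0,-35],[0,0,0,-42],[0,0,0,-49],[0,0,0,-56],[0,0,0,-63],[0,0,0,-70]]]' >/dev/null; python3 -m creep '[[[0,0,0,-7],[0,0,0,-14],[0,0,0,-21],[0,0,0,-28],[0,0,0,-35],[0,0,0,-42],[0,0,0,-49],[0,0,0,-56],[0,0,0,-63],[0,0,0,-70]]]' >/dev/null; python3 -m creep '[[[0,0,0,-7],[0,0,0,-14],[0,0,0,-21],[0,0,0,-28],[0,0,0,-35],[0,0,0,-40],[0,0,0,-40],[0,0,0,-40]]]' >/dev/null
python3 - <<'E'
from h import *;show()
from fk import *
im=capture('scene');cv2.imwrite('pics/s6.png',cv2.resize(im[80:280,220:480,::-1],None,fx=3,fy=3))
# pad
top=cv2.imread('pics/top0.png');hsv=cv2.cvtColor(top,cv2.COLOR_BGR2HSV)
for n,f,box in(('top','pics/top0.png',(140,190,222,268)),('scene','pics/scene0.png',(410,185,485,225))):
    im=cv2.imread(f);a,b,c,d=box;h=cv2.cvtColor(im[b:d,a:c],cv2.COLOR_BGR2HSV)
    g=((h[...,2]>165)&(h[...,1]<170)).astype(np.uint8)
    cs,_=cv2.findContours(g,cv2.RETR_EXTERNAL,cv2.CHAIN_APPROX_NONE);cc=max(cs,key=cv2.contourArea).reshape(-1,2)+[a,b]
    w=np.array([onz(n,*u,.006)[:2] for u in cc.astype(float)],np.float32)
    print(n,len(cc),cv2.minAreaRect(w))
s,p,M=tool();q=s['joint_positions']
path([p,[.61,.328,.26],[.61,.328,.05]],M,q)
E
```

```text
t 17.37 tcp [0.655  0.1005 0.2568] x [-0.292 -0.096 -0.952] y [-0.303  0.953 -0.003] z [ 0.907  0.288 -0.308] F [ 0.6  0.5 -1.6] w 0.547 q [-0.229  0.212  2.339  2.379  0.78   1.983]
t 19.7 tcp [0.655  0.1005 0.2568] x [0.293 0.094 0.952] y [ 0.302 -0.953  0.001] z [ 0.907  0.287 -0.308] F [-0.3  0.3 -1.1] w 0.551 q [-0.229  0.212  2.339  2.379  0.78  -1.156]
top 187 ((0.5937944054603577, 0.32503268122673035), (0.10002516210079193, 0.09948598593473434), 7.406297206878662)
scene 293 ((0.5814294219017029, 0.33561432361602783), (0.1823391169309616, 0.19646599888801575), 72.67679595947266)
[0.61  0.328 0.26 ] [ 0.46  0.24  2.27  3.39  0.64 -1.73] err 0.0 maxstep 0.139 minq5 0.64
[0.61  0.328 0.05 ] [ 0.46  0.8   2.44  3.29  1.36 -1.56] err 0.0 maxstep 0.093 minq5 0.73
```

View pics/s6.png

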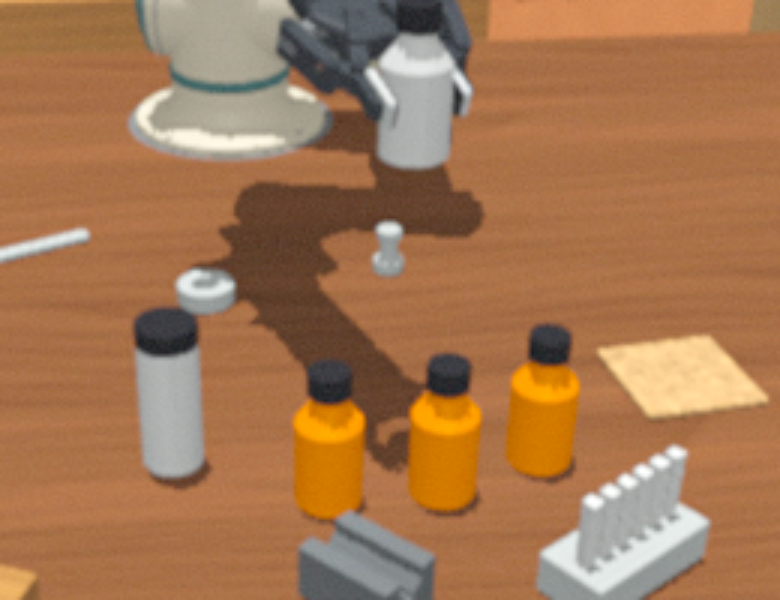

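```bash
python3 -m creep '[[[0.001,-0.03,0.004,0],[0.003,-0.065,0.008,0],[0.004,-0.1,0.012,0],[0.006,-0.135,0.017,0],[0.007,-0.17,0.021,0],[0.009,-0.205,0.026,0],[0.01,-0.233,0.029,0],[0.01,-0.233,0.029,0],[0.01,-0.233,0.029,0],[0.01,-0.233,0.029,0]]]' >/dev/null
python3 - <<'E'
from h import *;show()
s,p,M=tool()
print((M.T@(np.array([.6135,.3318,.07])-p)).round(4))
E
```

```text
t 20.58 tcp [0.6133 0.3317 0.2562] x [0.293 0.095 0.951] y [ 0.303 -0.953  0.002] z [ 0.907  0.288 -0.308] F [-0.1  0.1 -1.3] w 0.544 q [ 0.484  0.256  2.263  3.422  0.65  -1.743]
[-0.1771 -0.0004  0.0576]
```

```bash
python3 -m creep '[[[-0.03,0,0.01,0],[-0.065,0,0.021,0],[-0.1,0,0.033,0],[-0.135,0,0.044,0],[-0.16,0,0.052,0],[-0.177,0,0.0575,0],[-0.177,0,0.0575,0],[-0.177,0,0.0575,0],[-0.177,0,0.0575,0]]]' >/dev/null
python3 - <<'E'
from h import *;show()
s,p,M=tool()
print((M.T@(np.array([.6135,.3318,.0435])-p)).round(4))
im=capture('scene');cv2.imwrite('pics/s7.png',cv2.resize(im[110:270,340:540,::-1],None,fx=4,fy=3.7))
E
```

```text
t 21.33 tcp [0.615  0.3302 0.0721] x [0.29  0.095 0.952] y [ 0.301 -0.954  0.003] z [ 0.908  0.286 -0.305] F [ 0.   0.5 -0.8] w 0.547 q [ 0.48   0.736  2.42   3.315  1.275 -1.571]
[-0.0275 -0.0021  0.0078]
```

View pics/s7.png

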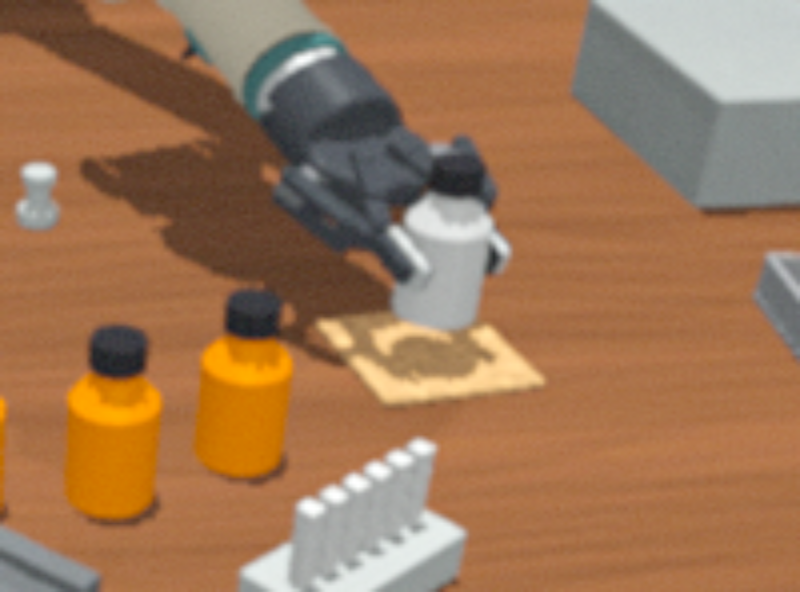

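```bash
python3 - <<'E'
from h import *
print(onz('scene',454,156.5,.1317).round(4),onz('scene',340+440/4,110+320/3.7,.036).round(4))
E
python3 -m creep '[[[-0.01,-0.001,0.003,0],[-0.02,-0.002,0.006,0],[-0.0235,-0.002,0.0075,0],[-0.0235,-0.002,0.0075,0]]]' >/dev/null
python3 - <<'E'
from h import *;show()
s,p,M=tool()
print((M.T@(np.array([.6135,.3318,.0415])-p)).round(4))
E
```

```text
[0.5925 0.3255 0.1317] [0.608  0.3252 0.036 ]
t 21.72 tcp [0.6137 0.3332 0.0471] x [0.291 0.095 0.952] y [ 0.303 -0.953  0.003] z [ 0.908  0.288 -0.306] F [-0.4 -0.4 -2.6] w 0.545 q [ 0.487  0.806  2.424  3.317  1.348 -1.558]
[-0.0055  0.0012  0.0011]
```

```bash
python3 -m creep '[[[-0.002,0.001,0.0006,0],[-0.0035,0.001,0.001,0],[-0.0035,0.001,0.001,0]]]' ; python3 -m creep '[[[-0.001,0,0.0003,0],[-0.002,0,0.0006,0],[-0.002,0,0.0006,0]]]'
```

```text
time_s: 21.97
tcp_pos: [0.6137, 0.332, 0.0429]
tool_rot: [-0.089, 0.799, 0.125, 0.582]
wrist_force: [-0.2, -0.2, -1.3]
gripper_width: 0.548
time_s: 22.22
tcp_pos: [0.6138, 0.3321, 0.042]
tool_rot: [-0.089, 0.798, 0.125, 0.583]
wrist_force: [-2.7, -0.8, 5.4]
gripper_width: 0.546
```

```bash
python3 -m creep '[[[0,0,0,0],[0,0,0,0],[0,0,0,0],[0,0,0,0],[0,0,0,0],[0,0,0,0]]]' 0
python3 - <<'E'
from h import *
im=capture('scene');cv2.imwrite('pics/s8.png',cv2.resize(im[110:270,340:540,::-1],None,fx=4,fy=3.7))
E
```

```text
time_s: 22.72
tcp_pos: [0.6135, 0.3321, 0.0399]
tool_rot: [-0.089, 0.799, 0.125, 0.582]
wrist_force: [-0.4, 0.6, -0.4]
gripper_width: 1.001
```

View pics/s8.png

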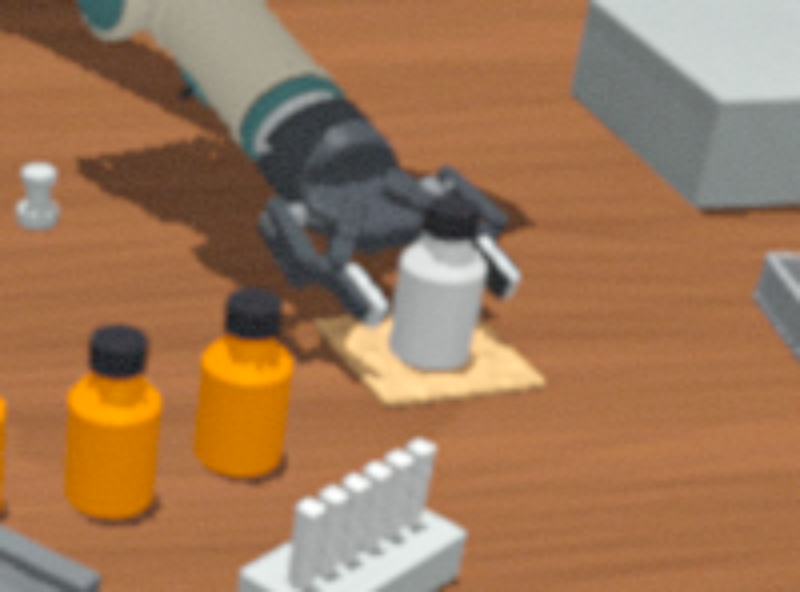

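Run:
```python
from h import *;from fk import *
s,p,M=tool();path([p,p-.08*M[:,2],p-.08*M[:,2]+[0,0,.2]],M,s['joint_positions'],.02)
```

```text
[0.54092553 0.30903982 0.06456684] [ 0.51  0.83  2.61  3.34  1.55 -1.51] err 0.0 maxstep 0.041 minq5 1.4
[0.54092553 0.30903982 0.26456684] [ 0.51  0.15  2.39  3.46  0.68 -1.76] err 0.0 maxstep 0.083 minq5 0.68
```

```bash
python3 -m creep '[[[0,0,-0.02,0],[0,0,-0.045,0],[0,0,-0.07,0],[0,0,-0.08,0],[0.03,0,-0.09,0],[0.07,0,-0.1,0],[0.11,0,-0.115,0],[0.15,0,-0.128,0],[0.15,0,-0.128,0],[0.15,0,-0.128,0]]]'
python3 - <<'E'
from h import *;show()
im=capture('scene')[:,:,::-1];cv2.imwrite('pics/s9.png',im)
t=capture('top')[:,:,::-1];cv2.imwrite('pics/t9.png',t)
for n,I,box,z in(('scene',im,(435,150,475,190),.1015),('scene',im,(440,150,470,185),.1015)):
    a,b,c,d=box;g=(I[b:d,a:c].max(2)<75).astype(np.uint8);cs,_=cv2.findContours(g,cv2.RETR_EXTERNAL,cv2.CHAIN_APPROX_NONE)
    for cc in cs:
        if cv2.contourArea(cc)>40:
            m=cv2.moments(cc);u,v=a+m['m10']/m['m00'],b+m['m01']/m['m00'];print(n,u,v,onz(n,u,v,z).round(4))
E
```

```text
time_s: 23.6
tcp_pos: [0.5413, 0.31, 0.2297]
tool_rot: [-0.091, 0.795, 0.124, 0.586]
wrist_force: [-0.6, -0.5, 0.1]
gripper_width: 1.0
t 23.6 tcp [0.5413 0.31   0.2297] x [0.282 0.09  0.955] y [ 0.303 -0.953  0.001] z [ 0.91   0.29  -0.296] F [-0.6 -0.5  0.1] w 1.0 q [ 0.534  0.261  2.448  3.43   0.852 -1.696]
scene 452.4114583333333 168.828125 [0.5945 0.3257 0.1015]
scene 452.4114583333333 168.828125 [0.5945 0.3257 0.1015]
```

View pics/s9.png

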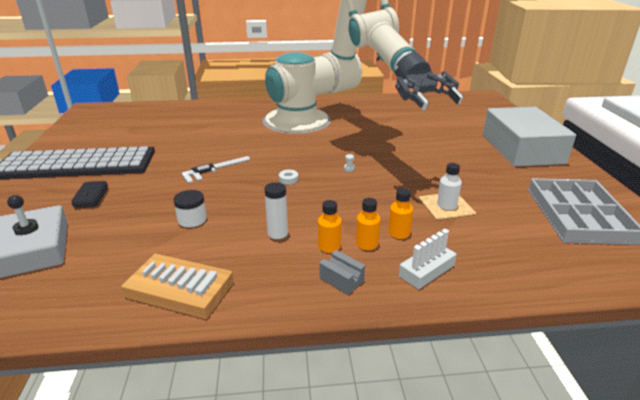

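View pics/t9.png

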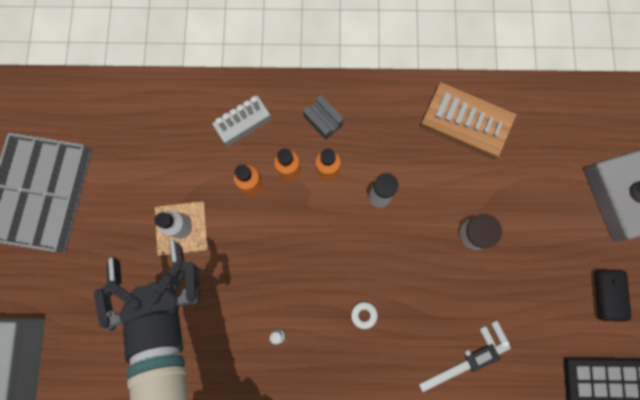

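Run:
```python
from h import *
print(proj('top',[.594,.325,.111]).round(1),proj('scene',[.594,.325,.1015]).round(1))
a=cv2.imread('pics/top0.png').astype(int);b=cv2.imread('pics/t9.png').astype(int)
print(abs(a-b)[165:260,365:510].max(),np.abs(a-b)[140:190,230:345].max())
show();bot.close_job()
```

```text
[161.8 220. ] [452.  168.7]
5 4
t 23.7 tcp [0.5407 0.3094 0.2224] x [0.292 0.096 0.952] y [ 0.303 -0.953  0.003] z [ 0.907  0.287 -0.307] F [-0.4  0.8 -0.6] w 1.001 q [ 0.533  0.271  2.451  3.43   0.852 -1.696]
the job is handed in; nothing more can be done
```

The bottle was turned over and set back down upright in the middle of the cork pad. I handed the job in at 23.7 s; no verdict was reported.

- **Tilting the gripper:** the moves have no tilt command. I pushed the arm against its reach limit in single-row calls, which tilted the tool a little each time, to about 72° from vertical.
- **Turning over:** I gripped the bottle by its body, lifted it about 0.22 m and gave the tool a half turn. By the tool's orientation the cap pointed about 144° from upright, and the picture showed it pointing steeply down. I held it so for about 1.4 s, then turned it back.
- **Setting down:** I lowered the bottle until the wrist force rose by about 7 N, then opened the gripper and backed away.

**Last checks:**
- The scene camera puts the bottle's cap at (0.5945, 0.3257), within about 1 mm of the pad centre at (0.594, 0.325). The bottle stands upright, and the top view agrees to about 2 pixels.
- The jar, canister and orange bottles have not moved: the top pictures from before and after match there to within noise.
- The gripper was open and clear of everything.
- **One measurement I dropped:** fitting the pad's outline in the scene view gave an impossible size, so I used the top view, which gave 100 x 99.5 mm.

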